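# Vent the lamp curing box

### The job

Air the curing box: press the red key (lamp off) right down and let it come up, then press the green key (extractor on) right down and let it come up, and leave the white key alone. Then take the lid by its steel bar handle, raise it to 45 degrees (its edge at the red mark on the brass quadrant) and keep holding it there: the lid falls shut by itself, so the program finishes while the gripper is still holding the bar handle. Do not shift the bowl inside the box nor the bowl and jar beside it.

Things in the scene. Friction and masses are not known exactly. Their poses are not given: they have to be found in the camera images.
- curing_box: White box fixed to the table. Origin: on the table under the chamber's centre; x points to the hinge side, away from the robot, y left, z up. Chamber 220 x 220 mm, rim 90 high, floor 8 up. On its right a grey deck (y -191 to -111, top 92 high) with keys at x = -60, 0, 60, y = -151, colours in any order. On its left (y = 115) a brass quadrant, 75 radius about the hinge, red bead at 45 degrees.
- lid_angle (a joint): Lid angle, rad: 0 closed, grows as the front of the lid rises; 0.785 = 45 degrees; stop at 1.4. Hinge along the box's y axis. White lid with an amber window, 230 mm deep, 216 wide, 10 thick, 0.3 to 0.5 kg with its bar, almost frictionless hinge: it falls shut from any angle when let go.
- hinge (a point): Point on the hinge axis at mid-width: 116 mm behind the box's centre (its +x), 94 mm high.
- lid_bar: Steel bar handle on top of the lid near its front: round, 12 mm diameter, parallel to the hinge axis, on two posts 100 mm apart. Origin: middle of the bar; axes are the box's when closed and turn with the lid. Lid closed, it lies 212 mm in front of and 45 mm above the hinge axis (139 above the table), its underside 33 above the lid. Pinched from above it turns in the fingers as the lid rises.
- key_red (a joint): Travel of the red key, m: 0 up, 0.006 fully down. Springs back; 4 N holds it fully down.
- key_green (a joint): Travel of the green key, as the red one.
- key_white (a joint): Travel of the white key, as the red one.
- key_red_top (a point): Centre of the top face of the red key, a round cap of 26 mm diameter; it is pressed straight down.
- key_green_top (a point): Centre of the top face of the green key, same size.
- key_white_top (a point): Centre of the top face of the white key, same size.
- cured_bowl: Bowl standing upside down on the floor of the box under the lid, 129 mm across, 59 mm high. Origin: centre of its underside.
- spare_bowl: Loose plain white bowl, 128 mm across, 59 mm high, beside the box on the left. Origin: centre of its underside.
- jar: Loose pale jar with a red lid, 50 mm across, 50 mm high, beside the box on the right. Origin: centre of its underside.

How it is judged (in metres and radians):
On the way, in this order (a step that is already met when the one before it is completed fails the run):
1. the red key is pressed down (value of joint key_red above 0.004 m and value of joint key_green below 0.002 m), for 0.05 s.
2. with the red key up again, the green key is pressed down (value of joint key_green above 0.004 m and value of joint key_red below 0.002 m), for 0.05 s.
3. the lid stands at 45 degrees, within 5 (value of joint lid_angle between 0.698 and 0.873 rad), for 0.3 s.
At the end, for the whole second after the job is handed in: The lid is held still at 45 degrees, within 5 degrees, by the fingers on its bar handle (more than 0.5 N); all three keys are up; the bowl in the box and the bowl and jar beside it are within 20 mm of where they began (all of step 3 and velocity of joint lid_angle between -0.05 and 0.05 rad/s and contact force between lid_bar and the fingers above 0.5 N and value of joint each of key_red, key_green, key_white below 0.002 m and distance of each of cured_bowl, spare_bowl, jar from where it was at the start of the episode below 0.02 m); the arm keeps its last pose, push and grip.
It fails at once if the white key is pressed (value of joint key_white above 0.003 m).
It fails at once if the red and green keys are pressed at once (value of joint each of key_red, key_green above 0.003 m).
It fails at once if a bowl or the jar is shifted by more than 20 mm (distance of any of cured_bowl, spare_bowl, jar from where it was at the start of the episode above 0.02 m).
It also fails if it takes over 45 s, if anything falls off the work surface, if the arm or the gripper's body presses on something with over 40 N, if the wrist force passes 120 N, or if a joint passes its speed limit or range.

### The arm

A 7-joint arm with a two-finger parallel gripper is mounted at the origin on a cart in front of the work surface, level with it; the furniture and walls round the work are solid. World frame = base frame: x ahead of the robot, y to its left, z up, the work surface at z = 0. Lengths are in mm, angles in rad, forces in N, time in s.
With the tool pointing down it reaches from about 400 to 900 mm from the base axis. Payload 5.6 kg.
Tool frame: the origin (TCP) lies midway between the tips of the shut fingers; the grasp point (between the pads) lies 19 mm behind it; z points along the fingers, y is the line along which they close (so a half turn about z gives the same grasp; the last joint's range is limited). The gripper opens to 92 mm and grips with 3 to 60 N. Pads are 20 mm wide; open, the fingers measure 128 mm over their backs; the gripper's body (75 mm by 189 mm) begins 69 mm behind the grasp point.
Start: joints at [1.25, 0.468, -0.012, 1.603, 0.006, 1.071, -0.056], TCP at [178.214, -625.099, 214.592] pointing down, gripper open.
Joint ranges: [-2.53, 2.53], [-0.31, 2.02], [-1.57, 1.55], [0.28, 2.44], [-1.29, 4.43], [0.15, 1.84], [-2.92, 2.92]. Speed limits (rad/s): [2.57, 2.57, 3.14, 3.14, 3.14, 3.14, 3.14].

### API

Orientations are given as a rotation vector (axis times angle).
In Python, from cell import robot, grip, kin, viewer gives the robot as it stands. Calls block until the motion is done:
- robot.movep(position, orientation): joint-space move of the TCP to a pose.
- robot.servo_line(position, feed=150, rotation=None): straight line of the TCP; rotation=None keeps the orientation; feed is the mean speed in mm/s.
- robot.goto_joints(angles): joint-space move.
- grip(opening, newtons=None): opening from 0.0 (shut) to 1.0 (fully open); newtons is the grip in N (None keeps the last); returns when the fingers have stopped.
- robot.hold(seconds).
- kin.ik(position, orientation): joint angles nearest the present ones, or None.
- robot.observe(): the state.
- viewer.read_camera(name): name is "scene" or "top" or "wrist"; returns the picture (420x560x3 uint8, red, green, blue); there is no depth.
- viewer.camera_info(name): a dict with "camera_matrix" (3x3 intrinsics, pixels), "R" (3x3) and "t" (3): a world point X has camera coordinates R X + t. Camera axes: x right, y down, z forward; pixel columns grow to the right and rows downward; lengths in mm; the calibration is good to about 2 mm. A picture is of the moment at which its call begins: read the wrist's pose just before it. camera_info takes no time and is no camera call; for the wrist camera it gives the pose at the moment of the call.
A pose or a line that the arm cannot do raises robot.IKError and nothing moves.
- robot.job_done(): hands the job in; it is judged then, once.
Trained networks look in the newest picture that a camera, given by its name, has taken for a name from the list of things; names that differ only in an ending like _2 or _b are one class to them, and where a whole thing is asked for, a point or a joint stands for the part that bears it (a point fixed in the world has none). Each returns a list of dicts, best first, with "confidence" (0 to 1); they miss things now and then, are a little off and sometimes report something else, mostly with a low value. They report only what shows in the picture. A call takes as long as a camera call.
- viewer.silhouettes(name, camera): "mask" (420x560 bool, what is visible of it).
- viewer.pinpoint(name, camera): "at" ([x, y, z] in mm, in the coordinates of the camera as it stood for that picture, good to about 4 mm: a listed point, or the origin of a listed thing).
The state is a dict: "t": time; "joints": joint angles; "joint_velocities": joint speeds; "joint_torque": joint torques, N m; "tcp_pos": TCP position; "tcp_rot": TCP orientation; "contact_force": force on the tool from outside, world axes, zero at the start; "wrist_torque": the same for the moment, N m; "grip_width": opening from 0.0 (shut) to 1.0 (fully open); "grip_force": force on a finger pad.
Only numpy, scipy, OpenCV 4.12 (cv2) and the standard library are available. Lean on these libraries where they do the work, as an engineer would, in place of code of your own. Each camera call takes 0.05 s, during which the arm holds its last target. There are 200 camera calls.

## Working session

There is one attempt and no reset: what is moved stays moved. The work goes in short steps, each a Python script; the robot and the scene stay as the last script left them, time stands still between calls to the robot, and variables do not carry over. Pictures are saved under pics/ and viewed, at most 10 in all, crops included, and the job is handed in when it is done.

```bash
mkdir -p pics; ls; cat > h.py <<'E'
import numpy as np, cv2
from cell import robot, grip, kin, viewer
def world(p,ci):
    return np.array(ci["R"]).T@(np.array(p)-np.array(ci["t"]))
def find(names,cam):
    ci=viewer.camera_info(cam); im=viewer.read_camera(cam)
    out={}
    for n in names:
        out[n]=[(round(d["confidence"],2),world(d["at"],ci).round(1)) for d in viewer.pinpoint(n,cam)[:2]]
    return im,out
E
python3 - <<'E'
from h import *
for c in ("scene","top"):
    im,o=find(["curing_box","hinge","lid_bar","key_red_top","key_green_top","key_white_top","spare_bowl","jar"],c)
    cv2.imwrite(f"pics/{c}0.png",im[:,:,::-1])
    print(c); [print(k,v) for k,v in o.items()]
s=robot.observe(); print(s["t"],s["tcp_pos"],s["tcp_rot"],s["grip_width"])
E
```

```text
pics
scene
curing_box [(0.76, array([ 5.626e+02, -1.720e+01, -5.000e-01])), (0.41, array([ 538.6, -170.9,  115.3]))]
hinge [(0.73, array([677.7, -34.1,  89.9]))]
lid_bar [(0.59, array([467.8,  -2.1, 137.1]))]
key_red_top [(0.53, array([ 478.4, -157.7,  112.4]))]
key_green_top []
key_white_top [(0.48, array([ 596.5, -177.5,  116.6]))]
spare_bowl [(0.69, array([637.2, 222.1,  -1. ]))]
jar [(0.79, array([ 479.1, -284.5,   -3.7])), (0.26, array([636.3, 220.9,  -1.9]))]
top
curing_box [(0.94, array([ 5.694e+02, -2.240e+01, -2.000e-01]))]
hinge [(0.75, array([682.7, -38. ,  91.2]))]
lid_bar [(0.78, array([471.4,   1.3, 140. ]))]
key_red_top [(0.45, array([ 480.1, -156.1,  115.4]))]
key_green_top [(0.49, array([ 538.2, -167.3,  111.6]))]
key_white_top [(0.65, array([ 479.5, -158.6,  113.6])), (0.6, array([ 596.7, -177.2,  116.6]))]
spare_bowl [(0.55, array([638.2, 219.5,   0.9]))]
jar [(0.78, array([ 479.2, -282.6,   -4.2]))]
0.9 [ 178.20178644 -625.11459274  214.61154878] [ 3.11126916e+00  4.34844444e-01 -8.97722838e-05] 0.9988007026565286
```

View pics/top0.png

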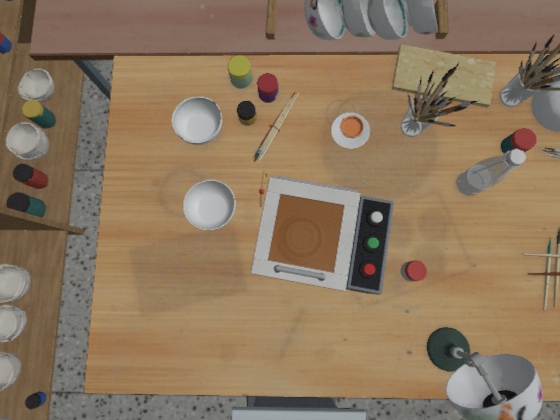

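View pics/scene0.png

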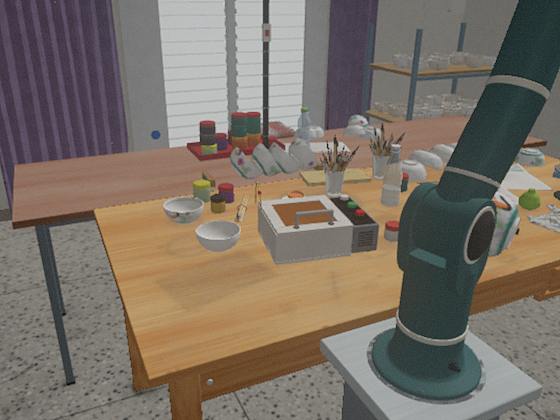

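The top view shows the keys as red (369,269), green (373,243) and white (376,217), with the bar at about (300,271). A lamp-like object stands at (448,350)–(495,385), close to the path from the start pose. I'll refine the fit and check that object.

```bash
python3 - <<'E'
from h import *
ci=viewer.camera_info("top"); im=viewer.read_camera("top"); cv2.imwrite("pics/crop1.png",cv2.resize(im[200:420,240:560,::-1],None,fx=2.5,fy=2.5,interpolation=cv2.INTER_CUBIC))
w=viewer.read_camera("wrist"); cv2.imwrite("pics/w1.png",w[:,:,::-1])
R,t,K=map(np.array,(ci["R"],ci["t"],ci["camera_matrix"]))
print("cam",(-R.T@t).round())
def ray(uv,z):
    C=-R.T@t; d=R.T@np.linalg.inv(K)@np.r_[uv,1]; return C+d*(z-C[2])/d[2]
hsv=cv2.cvtColor(im,cv2.COLOR_RGB2HSV)
P={}
for n,c,f in (("red",(369,269),lambda h:((h[...,0]<10)|(h[...,0]>170))&(h[...,1]>150)&(h[...,2]>90)),("green",(373,243),lambda h:(abs(h[...,0].astype(int)-60)<25)&(h[...,1]>120)&(h[...,2]>60)),("white",(376,217),lambda h:h[...,2]>120)):
    m=np.zeros(hsv.shape[:2],bool); s=np.s_[c[1]-10:c[1]+11,c[0]-10:c[0]+11]; m[s]=f(hsv[s])
    v,u=np.nonzero(m); P[n]=ray((u.mean(),v.mean()),112); print(n,m.sum(),u.mean().round(1),v.mean().round(1),P[n].round(1))
for m in viewer.silhouettes("lid_bar","top")[:1]:
    v,u=np.nonzero(m["mask"]); print("bar",m["confidence"],len(u),ray((u.mean(),v.mean()),139).round(1), [ray(q,139).round(1) for q in ((u.min(),v[u==u.min()].mean()),(u.max(),v[u==u.max()].mean()))])
d=P["white"]-P["red"]; print("yaw",np.degrees(np.arctan2(d[1],d[0])),np.linalg.norm(d))
for uv in ((448,350),(490,385)): print(ray(uv,0).round(),ray(uv,150).round())
E
```

```text
cam [441.  41. 967.]
red 105 369.1 268.9 [ 478.1 -155.1  112. ]
green 105 372.7 242.4 [ 537.1 -165.1  112. ]
white 94 376.8 216.7 [ 596.  -176.5  112. ]
bar 0.53 315 [468.9   0.5 139. ] [array([475.1,  55.7, 139. ]), array([459.9, -54. , 139. ])]
yaw -10.30587342611319 119.89906662584869
[ 290. -363.    0.] [ 314. -300.  150.]
[ 212. -456.    0.] [ 247. -379.  150.]
```

View pics/crop1.png

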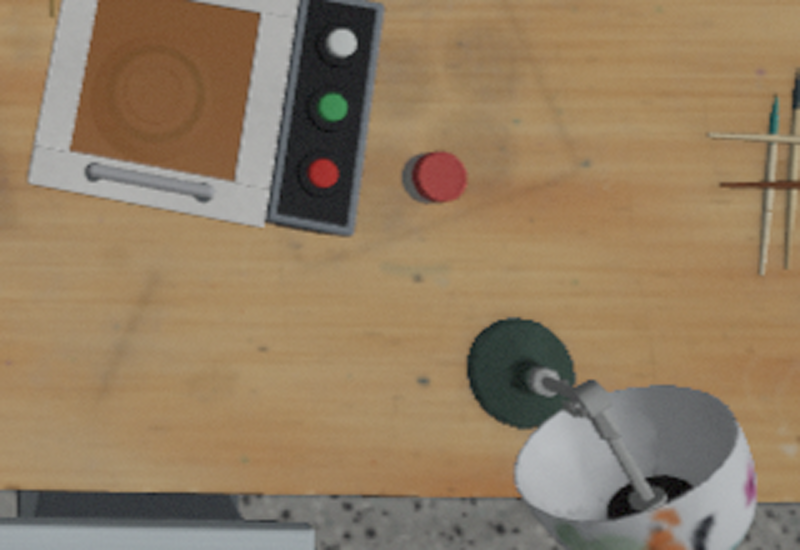

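View pics/w1.png

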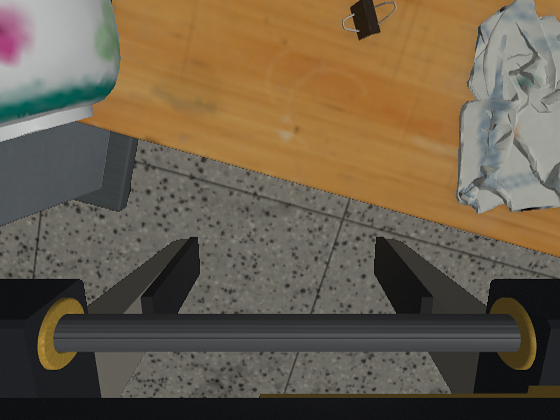

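The top view confirms the key order and a yaw of about -10.3°. It also shows a lamp standing at about (290,-363), with a big painted shade between the start pose and the box. I need the shade's height before moving past it.

```bash
python3 - <<'E'
from h import *
im=viewer.read_camera("scene"); cv2.imwrite("pics/crop2.png",cv2.resize(im[130:290,440:560,::-1],None,fx=3.5,fy=3.5,interpolation=cv2.INTER_CUBIC))
for c in("scene","top","wrist"):
    ci=viewer.camera_info(c);R,t=np.array(ci["R"]),np.array(ci["t"]);print(c,(-R.T@t).round(),R[2].round(2),ci["camera_matrix"][0][0])
def proj(X,c):
    ci=viewer.camera_info(c);p=np.array(ci["camera_matrix"])@(np.array(ci["R"])@X+np.array(ci["t"]));return (p[:2]/p[2]).round()
C=np.array([441,41,967.])
ci=viewer.camera_info("top");R,K=np.array(ci["R"]),np.array(ci["camera_matrix"])
for uv in((494,380),(540,380),(447,385),(500,354)):
    d=R.T@np.linalg.inv(K)@np.r_[uv,1]
    for z in(100,200,300,400,500):
        X=C+d*(z-C[2])/d[2]; print(uv,X.round(),proj(X,"scene"),proj(X,"wrist"))
E
```

```text
scene [-597.  617.  680.] [ 0.83 -0.39 -0.4 ] 498.0880371951656
top [441.  41. 967.] [ 0.17  0.02 -0.98] 379.80127216495384
wrist [ 244. -606.  385.] [-0.24 -0.07 -0.97] 347.0497384567146
(494, 380) [ 246. -415.  100.] [489. 231.] [44. 45.]
(494, 380) [ 268. -362.  200.] [474. 196.] [-217.  -87.]
(494, 380) [ 291. -310.  300.] [459. 159.] [-1560.  -765.]
(494, 380) [ 313. -257.  400.] [442. 120.] [2299. 1184.]
(494, 380) [ 336. -205.  500.] [424.  78.] [1068.  562.]
(540, 380) [ 247. -512.  100.] [514. 224.] [170.  80.]
(540, 380) [ 270. -448.  200.] [498. 191.] [-24. -31.]
(540, 380) [ 292. -384.  300.] [480. 156.] [-958. -566.]
(540, 380) [ 314. -320.  400.] [462. 118.] [2041. 1153.]
(540, 380) [ 337. -257.  500.] [441.  76.] [973. 541.]
(447, 385) [ 234. -315.  100.] [464. 239.] [-93.  21.]
(447, 385) [ 258. -274.  200.] [451. 203.] [-428. -125.]
(447, 385) [ 282. -233.  300.] [437. 164.] [-2229.  -915.]
(447, 385) [ 306. -192.  400.] [423. 123.] [2601. 1203.]
(447, 385) [ 330. -151.  500.] [407.  79.] [1172.  576.]
(500, 354) [ 299. -432.  100.] [479. 222.] [ 77. -24.]
(500, 354) [ 315. -378.  200.] [466. 189.] [-186. -201.]
(500, 354) [ 332. -323.  300.] [451. 154.] [-1743. -1249.]
(500, 354) [ 348. -269.  400.] [436. 116.] [1942. 1231.]
(500, 354) [ 365. -214.  500.] [419.  76.] [1004.  600.]
```

View pics/crop2.png

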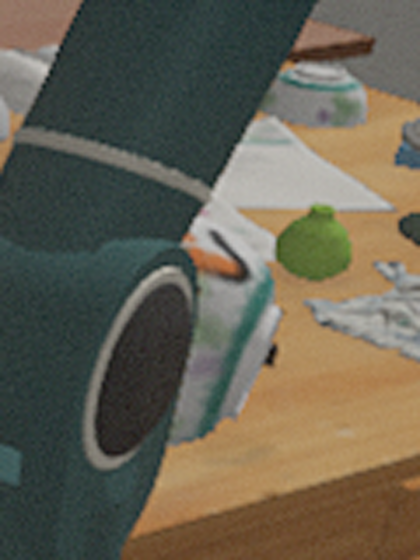

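The shade spans roughly z 50–250 mm near (260,-430). I'll lift to z 480 and pass above it. The box fit is consistent: origin (564,-17), yaw -10.3°, and a predicted bar centre of (469.7,0.2) against (468.9,0.5) measured.

```bash
cat >> h.py <<'E'
from scipy.spatial.transform import Rotation as Rn
yaw=np.radians(-10.3); bx=np.array([np.cos(yaw),np.sin(yaw),0]); by=np.array([-np.sin(yaw),np.cos(yaw),0])
O=np.array([564.1,-17.0,0]); ez=np.array([0,0,1.])
def B(x,y,z): return O+x*bx+y*by+z*ez
def rot(sgn):
    y=sgn*bx; z=-ez; return Rn.from_matrix(np.c_[np.cross(y,z),y,z]).as_rotvec()
E
python3 - <<'E'
from h import *
s=robot.observe(); p=np.array(s["tcp_pos"])
robot.servo_line([p[0],p[1],480],feed=250)
best=[]
for sg in(1,-1):
    q=kin.ik(B(-60,-151,300),rot(sg)); print(sg,None if q is None else np.round(q,2))
    if q is not None: best.append((abs(q[6]),sg))
sg=min(best)[1]; print("sg",sg)
q=kin.ik(B(-60,-151,480),rot(sg)); print(q)
robot.movep(B(-60,-151,480 if q is not None else 420),rot(sg))
grip(0.0,20)
robot.servo_line(B(-60,-151,270),feed=200)
im,o=find(["key_red_top","key_green_top","key_white_top","lid_bar"],"wrist"); print(o)
cv2.imwrite("pics/w2.png",im[:,:,::-1])
s=robot.observe(); print(s["t"],s["tcp_pos"],s["contact_force"],s["joints"],s["grip_width"])
E
```

```text
1 [ 0.72  0.18 -0.53  1.83  0.1   1.16 -0.02]
-1 [-0.89  0.31  1.39  1.91 -0.33  1.2  -2.7 ]
sg 1
[ 0.74804531  0.09496843 -0.54467045  1.51954323  0.04917459  1.54079386
  0.02412897]
{'key_red_top': [(0.79, array([ 482.7, -149.7,  116. ]))], 'key_green_top': [(0.88, array([ 536.8, -162.5,  115. ]))], 'key_white_top': [(0.88, array([ 598.2, -172.2,  113.7]))], 'lid_bar': [(0.95, array([4.698e+02, 2.000e-01, 1.409e+02]))]}
7.1167 [ 478.40992102 -154.94302693  270.67798596] [-0.61161833  0.42430736  0.88995546] [ 0.72759634  0.20938986 -0.54686723  1.86483672  0.12208305  1.09893691
 -0.04495147] 0.0028478638032479898
```

View pics/w2.png

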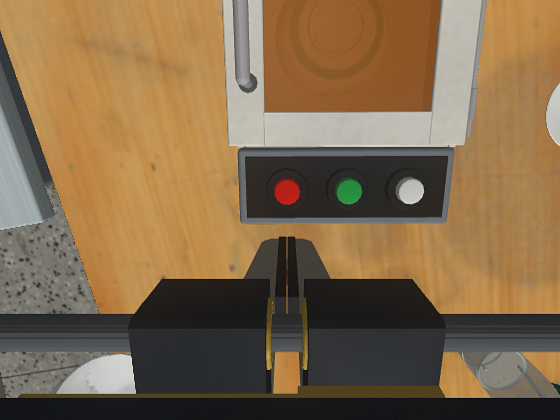

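The wrist view has the red key at (287,191), green at (348,190) and white at (409,190), and the fingers line up with the red column. Next I press red, then green, with force feedback.

```bash
python3 - <<'E'
from h import *
def press(x):
    robot.servo_line(B(x,-149.5,130),feed=200); robot.hold(0.15)
    f0=robot.observe()["contact_force"][2]; z=122; zc=None; tr=[]
    while z>98:
        robot.servo_line(B(x,-149.5,z),feed=40)
        s=robot.observe(); f=s["contact_force"][2]-f0; tr.append((z,round(float(s["tcp_pos"][2]),1),round(float(f),1)))
        if f>12: break
        z-=1.0
    robot.hold(0.2); f=robot.observe()["contact_force"][2]-f0
    print(x,tr,"final",f)
    robot.servo_line(B(x,-149.5,150),feed=150); robot.hold(.1)
press(-60)
print(robot.observe()["t"])
press(0)
print(robot.observe()["t"])
E
```

```text
-60 [(122, 121.8, -0.1), (121.0, 121.0, 0.6), (120.0, 120.0, 1.1), (119.0, 118.9, 0.7), (118.0, 117.9, 0.7), (117.0, 116.9, 1.0), (116.0, 115.9, 0.5), (115.0, 114.9, -0.1), (114.0, 114.1, 0.6), (113.0, 113.1, 1.4), (112.0, 112.0, 1.9), (111.0, 111.0, 4.5), (110.0, 110.1, 3.2), (109.0, 109.1, 3.0), (108.0, 108.4, 7.0), (107.0, 108.2, 15.6)] final 14.327541462819221
12.95
0 [(122, 121.8, -0.1), (121.0, 121.0, 1.0), (120.0, 120.0, 0.3), (119.0, 118.9, 0.0), (118.0, 117.9, 1.1), (117.0, 116.9, -0.4), (116.0, 115.9, -0.5), (115.0, 114.9, -0.4), (114.0, 114.1, 1.2), (113.0, 113.1, 2.1), (112.0, 112.1, 2.9), (111.0, 111.1, 2.8), (110.0, 110.1, 3.5), (109.0, 109.1, 4.2), (108.0, 108.4, 7.4), (107.0, 108.3, 13.5)] final 13.178000806695554
18.4
```

Both keys bottomed out, with contact at 114 and the stop at 108.3. Now the bar.

```bash
python3 - <<'E'
from h import *
robot.servo_line(B(0,-151,200),feed=250)
robot.servo_line(B(-96,0,200),feed=250)
grip(0.5,25)
robot.servo_line(B(-96,0,121),feed=120)
robot.hold(.1)
grip(0.0,25)
s=robot.observe(); p0=np.array(s["tcp_pos"]); print(s["t"],p0,B(-96,0,121),s["grip_width"],s["grip_force"],s["contact_force"])
if s["grip_width"]>0.08:
    for a in np.radians(np.arange(5,46,5)):
        c,sn=np.cos(a),np.sin(a); x,z=-212*c+45*sn,212*sn+45*c
        robot.servo_line(p0+(x+212)*bx+(z-45)*ez,feed=80)
        s=robot.observe(); print(round(np.degrees(a)),s["contact_force"].round(1),round(float(s["grip_force"]),1),round(float(s["grip_width"]),3))
        if np.linalg.norm(s["contact_force"])>30: break
im,o=find(["lid_bar","hinge"],"wrist"); print(o,robot.observe()["t"],s["tcp_pos"])
sc=viewer.read_camera("scene"); cv2.imwrite("pics/s3.png",cv2.resize(sc[120:300,220:460,::-1],None,fx=3,fy=3,interpolation=cv2.INTER_CUBIC))
_,o=find(["lid_bar","spare_bowl","jar"],"scene");print(o)
E
```

```text
21.9417 [4.70284162e+02 4.49693517e-02 1.21147260e+02] [4.69647036e+02 1.65012651e-01 1.21000000e+02] 0.12156051922302255 24.997599720954895 [ 1.64348039 -0.83138427 -1.3534677 ]
5 [ 1.3  0.2 -3.8] 25.0 0.119
10 [ 1.2  1.4 -2.9] 25.0 0.12
15 [-2.1  0.4 -3.2] 25.0 0.12
20 [-4.5  1.7 -0.7] 25.0 0.119
25 [-7.7  2.   2.2] 25.0 0.124
30 [-9.1  1.1  5. ] 25.0 0.119
35 [-12.4   2.1   8.6] 25.0 0.12
40 [-12.9   2.6  11.8] 25.0 0.121
45 [-11.4   0.9  12.8] 25.0 0.121
{'lid_bar': [(0.69, array([562.7, -17.8, 274.5]))], 'hinge': [(0.82, array([676. , -40.5,  93.8]))]} 25.55 [562.20235325 -16.3867458  260.78412405]
{'lid_bar': [(0.52, array([556.2, -10.1,   8.2])), (0.45, array([559.9, -19.6, 272.1]))], 'spare_bowl': [(0.63, array([636.7, 221.4,  -1.5]))], 'jar': [(0.69, array([ 479.1, -283. ,   -5.4]))]}
```

View pics/s3.png

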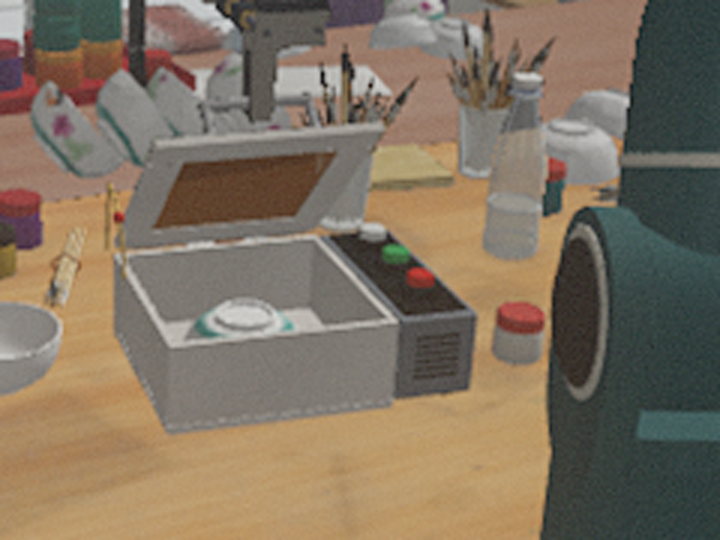

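The scene crop shows the lid raised with its edge level with the red bead at about (118,217), the gripper on the bar, the keys up, and the bowl and jar in place. From the TCP, the lid angle works out to about 45.4°. I'll check that it holds steady, then hand in.

```bash
python3 - <<'E'
from h import *
def ang(p):
    d=np.array(p)-B(116,0,94)+18*ez; return np.degrees(np.arctan2(d[2],-d@bx)-np.arctan2(45,212))
A=[]
for _ in range(4):
    robot.hold(.3); s=robot.observe(); A.append(round(ang(s["tcp_pos"]),2)); 
_,o=find(["lid_bar"],"wrist")
print(A,s["contact_force"],s["grip_force"],s["grip_width"],o,s["t"])
if max(A)-min(A)<.3 and abs(A[-1]-45)<2 and s["grip_width"]>.1: print(robot.job_done())
E
```

```text
[np.float64(45.38), np.float64(45.37), np.float64(45.37), np.float64(45.38)] [-11.35536872   2.14151923  12.70165852] 25.006425082683563 0.12172163430953009 {'lid_bar': [(0.89, array([560.2, -14.9, 274.8]))]} 27.0
the job is handed in; nothing more can be done
None
```

I pressed red then green right down and released each, left white alone, and handed the job in at about 27 s with the gripper still holding the lid bar at about 45.4° and the bowls and jar apparently unmoved; the judge's verdict was not shown.

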